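Sweep the bench block clear

TASK

Pick up the bench brush by its handle and sweep all four metal offcuts off the steel bench block into the scrap tray beside it; their edges are sharp, so touch them with the brush only, never with the gripper or arm. Then stand the brush, bristles down, flat back in its wooden rest, and leave the hammer, the tape roll and the jar where they are.

Things in the scene. Friction and masses are not known exactly. Their poses are not given: they have to be found in the camera images.
- block: Dark steel bench block, fixed: 170 mm along its x, 220 mm along its y, its flat top 50 mm above the bench. Origin: centre of its underside on the bench. The scrap tray stands against one y end (either one) and the brush rest near the other.
- tray: Scrap tray, fixed: empty open aluminium tray, 220 mm along its x, 170 mm along its y, rim 30 mm high, walls and floor 4 mm; axes parallel to the block's, 5 mm gap to the block, whose top is 20 mm higher than its rim. Origin: centre of its underside on the bench. It is centred 200 mm from the block's centre along the block's +y or -y.
- rest: Brush rest, fixed: shallow dark wooden tray, 160 mm along its x, 90 mm along its y, rim 14 mm high, walls and floor 5 mm (inside 150 x 80 mm); axes parallel to the block's. Origin: centre of its underside on the bench. It is centred 200 mm from the block's centre, at the end away from the scrap tray.
- brush: Bench brush, 88 mm tall, 0.22 kg, standing bristles down in the rest: black bristles 120 mm along x, 42 along y, 28 tall; wooden back 130 x 46 mm up to 44 mm; above it a bar handle 116 mm along x, 24 wide, from 64 to 88 mm above the bristle tips, on two end posts (72 mm free between them). Origin: centre of the bristle tips; z up. Both ends alike. Shorter than the block is deep.
- bar_offcut: Sharp offcut on the block: square brass bar 66 x 18 x 18 mm, long along x. Origin: centre of its underside.
- angle_offcut: Sharp offcut on the block: steel angle (L section) 62 mm long along x, 26 mm wide, 28 mm tall, foot and web 6 mm thick. Origin: centre of its underside.
- plate_offcut: Sharp offcut on the block: copper plate with a step, 60 mm along x, 34 mm wide at one end and 20 mm at the other, 12 mm thick. Origin: centre of its underside.
- channel_offcut: Sharp offcut on the block: aluminium channel (U section, open upward) 64 mm long along x, 28 mm wide, 21 mm tall. Origin: centre of its underside.
- hammer: Bystander: hammer 260 mm long lying on the bench. Leave it alone. Origin: on its underside at mid-length.
- tape: Bystander: cardboard tape roll lying flat, 104 mm across, 25 mm high. Leave it alone. Origin: centre of its underside.
- jar: Bystander: amber glass jar with dark lid, 70 mm across, 100 mm tall. Leave it alone. Origin: centre of its underside.
There are look-alikes about, which are no part of the job. Leave any pink look-alike of the channel_offcut alone. What is shaped like the brush but pink is not meant.

How it is judged:
By the outcome, as a careful person would: the job done as asked, in the order asked, and still so for the second after the job is handed in, with the robot touching nothing.
It also fails if it takes over 54 s, if anything falls off the work surface, if the arm or the gripper's body presses on something with over 40 N, if the wrist force passes 120 N, or if a joint passes its speed limit or range.

ROBOT

A 7-joint arm with a two-finger parallel gripper is mounted at the origin on the work surface. World frame = base frame: x ahead of the robot, y to its left, z up, the work surface at z = 0. Lengths are in m, angles in rad, forces in N, time in s.
With the tool pointing down it reaches from about 0.4 to 0.85 m from the base axis. Payload 10.4 kg.
Tool frame: the origin (TCP) lies between the finger pads; the fingertips stand 8 mm ahead of it and the grasp point (between the pads) lies 11 mm behind it; z points along the fingers, x is the direction in which the jaws open and shut, and the axes are right-handed (so a half turn about z gives the same grasp; the last joint's range is limited). The gripper opens to 87 mm and grips with 3 to 60 N. Pads are 19 mm wide; open, the fingers measure 117 mm over their backs; the gripper's body (75 mm by 190 mm) begins 51 mm behind the grasp point.
Start: joints at [1.119, 0.332, -0.065, 1.46, 0.022, 1.35, -0.088], TCP at [0.26, -0.568, 0.231] pointing down, gripper open.
Joint ranges: [-2.6, 2.6], [-0.5, 2.12], [-1.47, 1.34], [0.16, 2.42], [-1.27, 4.41], [0.06, 2.06], [-2.6, 2.6]. Speed limits (rad/s): [2.22, 2.22, 2.79, 2.79, 3.14, 3.14, 3.14].

INTERFACE

Orientations are given as a unit quaternion [x, y, z, w].
In Python, from bench import r, viewer gives the robot as it stands.
- The arm moves only by the tool apply_moves, never from a script. Its argument "increments" is a list of rows, each an object with "grip": the closure in counts, from 0 (fully open) to 255 (shut); "xyz": the shift along the tool's x, y, z in mm, a list of three; "rotation": the turn, a rotation vector about the tool's x, y, z in degrees, a list of three. A call has 1 to 5 rows; each row is the pose to reach, as a shift and turn from the pose measured when the call began, along the tool's axes at that moment; what a row does not reach only later rows make up. A row lasts 1/8 s, in which the tool goes at most 62.5 mm and 10.7 degrees, less where a joint would pass 70% of its speed; a pose out of reach is approached as far as the arm can. A call with a gripper value outside its range is refused whole. The fingers move at their own pace and stop on an object; "squeeze" is the grip in N (left out, the last holds). Time passes only in rows, so rows that repeat a pose let the fingers close. It gives the time, the measured TCP pose, the force and the opening at its end, in the units of the state.
- r.read_state(): the state, without advancing time (a new reading comes with each control period).
- viewer.camera(name): name is "scene" or "top"; returns a dict with "img" (384x512x3 uint8, blue, green, red), "range_z" (384x512 float32, m along the optical axis (not along the pixel's ray), 0 where there is no reading), "vertical_fov" (degrees; the focal length in pixels is half the picture's height over the tangent of half this angle, whatever the lens; pixels are square), "cx", "cy" (the principal point, pixels), "rvec" (rotation vector, rad) and "tvec" (3), from world to camera coordinates, as OpenCV has them. Camera axes: x right, y down, z forward; pixel columns grow to the right and rows downward; lengths in m; the calibration is good to about 2 mm. A picture is of the moment at which its call begins.
- r.close_job(): hands the job in, once; it reports no verdict.
The state is a dict: "time": time; "joint_positions": joint angles; "joint_vel": joint speeds; "joint_torque": joint torques, N m; "ee_pos": TCP position; "eef_rot": TCP orientation; "ft_force": force on the tool from outside, world axes, zero at the start; "torque": the same for the moment, N m; "width": finger opening in m.
Only numpy, scipy, OpenCV 4.12 (cv2) and the standard library are available. Lean on these libraries where they do the work, as an engineer would, in place of code of your own. Each camera call takes 0.05 s, during which the arm holds its last target.

## Working session

There is one attempt and no reset: what is moved stays moved. The work goes in short steps, Python scripts to look and compute and a tool call to move; the robot and the scene stay as the last step left them, time stands still between calls to the robot, and variables do not carry over. Pictures are saved under pics/ and viewed, and the job is handed in when it is done.

Besides the shell and the picture viewer there is one more tool, called after "Emit:" in YAML: its name, and indented under it one key for each argument. apply_moves: Moves the arm, as the interface text tells. Its arguments: {"type":"object","properties":{"increments":{"type":"array","items":{"type":"object","properties":{"grip":{"type":"number"},"xyz":{"type":"array","items":{"type":"number"}},"rotation":{"type":"array","items":{"type":"number"}}}}},"squeeze":{"type":"number"}},"required":["increments"]}

```bash
mkdir -p pics; ls; cat > h.py <<'E'
import numpy as np,cv2
from bench import r,viewer
def grab(n):
    c=viewer.camera(n); return c
def cam(c):
    f=c["img"].shape[0]/2/np.tan(np.radians(c["vertical_fov"])/2)
    K=np.array([[f,0,c["cx"]],[0,f,c["cy"]],[0,0,1]]);R=cv2.Rodrigues(np.array(c["rvec"],float))[0]
    return K,R,np.array(c["tvec"],float).ravel()
def ray(c,u,v,z):
    K,R,t=cam(c);o=-R.T@t;d=R.T@np.linalg.inv(K)@np.array([u,v,1.]);return o+d*(z-o[2])/d[2]
def cloud(c):
    K,R,t=cam(c);h,w=c["range_z"].shape;v,u=np.mgrid[:h,:w];Z=c["range_z"].astype(float)
    P=np.stack([(u-K[0,2])/K[0,0]*Z,(v-K[1,2])/K[1,1]*Z,Z],-1);return (P-t)@R
E
python3 - <<'E'
from h import *
import pickle
for n in("scene","top"):
    c=grab(n);pickle.dump(c,open(n+".pkl","wb"));cv2.imwrite(f"pics/{n}0.png",c["img"])
    K,R,t=cam(c);print(n,-R.T@t,R[2],K[0,0],c["cx"],c["cy"],(c["range_z"]>0).mean())
print(r.read_state())
E
```

```text
pics
scene [1.40073663 0.22334938 1.06678847] [-0.65956911 -0.18326996 -0.72895865] 398.252337500281 251.0727952007769 193.14483463439186 0.9959208170572916
top [ 0.23465453 -0.03125924  1.54664452] [ 0.17219069  0.00846576 -0.98502726] 418.1131200855871 251.1488999328305 195.41123459347187 0.9961700439453125
{'time': 0.1, 'joint_positions': array([ 1.11937896,  0.33281767, -0.06470547,  1.4608601 ,  0.02161689,
        1.3498995 , -0.08849696]), 'joint_vel': array([ 1.16132550e-03, -7.43679583e-05,  1.01909101e-03,  3.93396190e-04,
       -5.61401210e-04,  2.95273468e-03,  3.80506748e-04]), 'joint_torque': array([ 2.03945565e-03, -6.24544430e+01,  2.51031120e-02, -3.90719569e+01,
       -6.14080369e-02,  3.65655811e-02,  7.34687524e-05]), 'ee_pos': array([ 0.25972643, -0.56810595,  0.22982657]), 'eef_rot': array([ 8.41374864e-01, -5.40451592e-01, -5.60887939e-04, -3.16994488e-04]), 'ft_force': array([ 0.31943761, -1.31744824, -0.02169346]), 'torque': array([ 0.01421958,  0.00672983, -0.01277614]), 'width': 0.08703318088626044}
```

View pics/scene0.png

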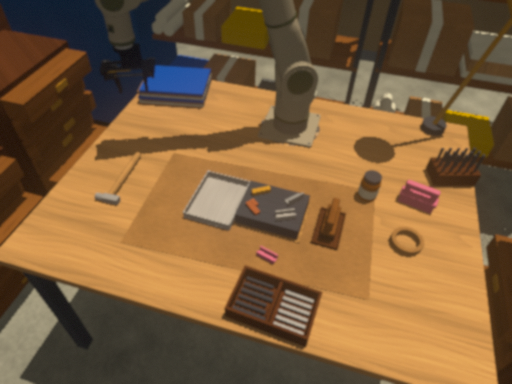

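View pics/top0.png

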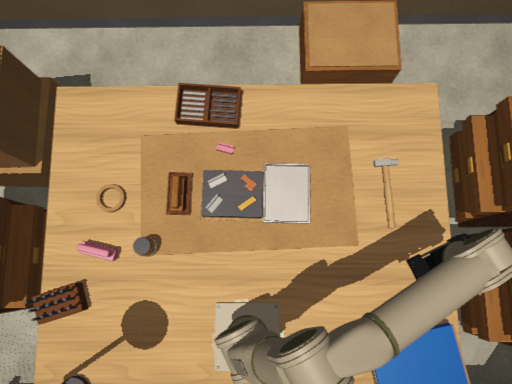

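The top view shows the steel block at (233,194), the tray at (287,193) on -y, and the rest with the wooden brush at (180,194) on +y. Brush candidates are the wooden one in the rest at top (180,194) and the pink look-alike at (97,250). A pink channel look-alike lies at (225,149). The hammer is at (387,190), the tape at (111,198) and the jar at (146,245). By the description I choose the wooden brush in the rest, and will check it in a crop.

```bash
python3 - <<'E'
from h import *
import pickle
T=pickle.load(open("top.pkl","rb"));S=pickle.load(open("scene.pkl","rb"))
a=cv2.resize(T["img"][140:240,155:315],None,fx=5,fy=5,interpolation=cv2.INTER_CUBIC);cv2.imwrite("pics/tc.png",a)
a=cv2.resize(S["img"][160:270,180:355],None,fx=4.5,fy=4.5,interpolation=cv2.INTER_CUBIC);cv2.imwrite("pics/sc.png",a)
for n,c in(("T",T),("S",S)):
    P=cloud(c);x,y,z=P[...,0],P[...,1],P[...,2]
    print(n,"bench z",np.median(z[(abs(x-.5)<.25)&(abs(y)<.4)]))
    reg=(x>.3)&(x<.75)&(y>-.3)&(y<.35)
    for nm,lo,hi in(("blocktop",.042,.056),("handle",.07,.11),("offcuts",.058,.085),("low",.008,.03)):
        m=(reg&(z>lo)&(z<hi)).astype(np.uint8)
        k,l,s,ce=cv2.connectedComponentsWithStats(m)
        for i in range(1,k):
            if s[i,4]>8:
                q=P[l==i];R=cv2.minAreaRect(q[:,:2].astype(np.float32)*1000)
                print(nm,s[i,4],np.round(ce[i]),"rect",np.round(R[0]),np.round(R[1]),round(R[2],1),"z",np.round(np.percentile(q[:,2],[5,50,95]),3))
E
```

```text
T bench z 0.002872722682790609
blocktop 2163 [232. 194.] rect [506.  51.] [220. 171.] 88.2 z [0.045 0.051 0.055]
blocktop 180 [180. 195.] rect [508. 249.] [ 45. 130.] 84.7 z [0.044 0.049 0.055]
blocktop 13 [217. 181.] rect [549. 107.] [14. 20.] 27.2 z [0.051 0.054 0.056]
handle 234 [175. 192.] rect [506. 252.] [ 25. 113.] 88.3 z [0.081 0.092 0.098]
handle 11 [216. 178.] rect [558. 108.] [ 4. 24.] 29.3 z [0.071 0.073 0.075]
handle 11 [222. 182.] rect [543.  86.] [ 5. 24.] 25.8 z [0.071 0.073 0.077]
handle 38 [212. 201.] rect [472. 121.] [ 7. 61.] 51.0 z [0.071 0.079 0.084]
handle 12 [248. 203.] rect [464.  -6.] [16. 18.] 42.5 z [0.07  0.072 0.074]
handle 94 [148. 244.] rect [323. 338.] [46. 22.] 0.8 z [0.073 0.099 0.106]
offcuts 99 [218. 181.] rect [548. 100.] [34. 65.] 29.2 z [0.059 0.068 0.075]
offcuts 111 [249. 182.] rect [544.  -6.] [61. 38.] 52.2 z [0.059 0.063 0.068]
offcuts 92 [214. 203.] rect [468. 117.] [34. 61.] 44.2 z [0.058 0.062 0.082]
offcuts 96 [247. 203.] rect [466.  -3.] [18. 65.] 33.9 z [0.062 0.069 0.075]
offcuts 44 [152. 244.] rect [325. 334.] [49. 14.] 18.8 z [0.0
[... 2063 characters left out ...]
[0.061 0.066 0.071]
offcuts 80 [296. 198.] rect [474. 124.] [26. 61.] 65.9 z [0.059 0.071 0.08 ]
offcuts 113 [253. 206.] rect [544.  -2.] [63. 36.] 48.3 z [0.059 0.062 0.065]
offcuts 147 [286. 214.] rect [551. 108.] [34. 65.] 23.8 z [0.059 0.067 0.073]
offcuts 39 [329. 226.] rect [563. 254.] [ 8. 23.] 2.7 z [0.059 0.071 0.084]
low 788 [231. 210.] rect [515. -34.] [396. 227.] 88.0 z [0.009 0.02  0.029]
low 29 [360. 194.] rect [334. 338.] [38.  8.] 32.0 z [0.009 0.017 0.028]
low 197 [328. 231.] rect [517. 254.] [ 90. 164.] 88.0 z [0.009 0.013 0.017]
low 64 [327. 238.] rect [569. 252.] [49. 12.] 83.4 z [0.008 0.018 0.028]
low 150 [267. 254.] rect [688.  83.] [65. 32.] 75.0 z [0.009 0.017 0.023]
```

View pics/tc.png

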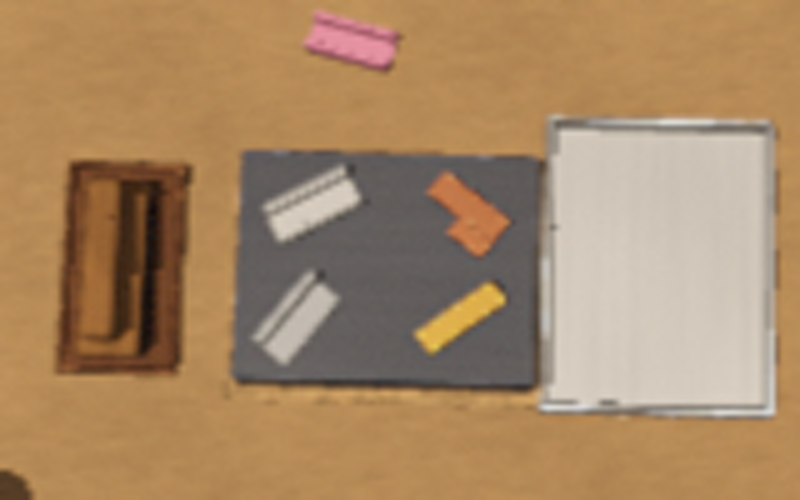

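View pics/sc.png

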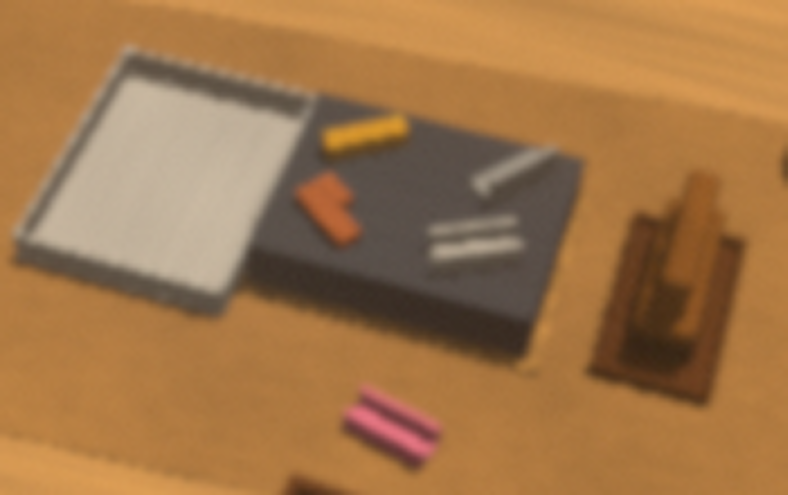

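The close crop confirms the choice: the wooden brush with a bar handle in the dark rest, top view (175,192), not pink. The block is centred at about (507,52) mm with yaw -2°. The offcuts form two lanes, at block x of about ±39 mm.

```bash
cat >> h.py <<'E'
from scipy.spatial.transform import Rotation as Ro
B=np.array([507.,52.5]);th=np.radians(-2.0)
ex=np.array([np.cos(th),np.sin(th)]);ey=np.array([-np.sin(th),np.cos(th)])
def blk(bx,by): return B+bx*ex+by*ey
def toblk(p): d=np.asarray(p)[:2]-B; return d@ex,d@ey
def plan(ts,start=None):
    s=r.read_state();p=s["ee_pos"]*1000;R=Ro.from_quat(s["eef_rot"])
    print("t",s["time"],"pos",p.round(1),"yaw",np.degrees(np.arctan2(*R.as_matrix()[1::-1,0])).round(1),"tilt",R.as_matrix()[:,2].round(3),"F",s["ft_force"].round(1),"w",round(s["width"],4),"q7",s["joint_positions"][6].round(2))
    for (x,y,z,a) in ts:
        a=np.radians(a);T=np.array([[np.cos(a),np.sin(a),0],[np.sin(a),-np.cos(a),0],[0,0,-1]])
        d=R.inv().apply(np.array([x,y,z])-p);rv=(R.inv()*Ro.from_matrix(T)).as_rotvec(degrees=True)
        print("  ",(x,y,z),d.round(1),rv.round(1))
E
python3 - <<'E'
from h import *
plan([(275,-510,240,-54),(310,-450,250,-43),(345,-395,250,-32),(380,-340,250,-22),(410,-285,250,-12),(508,254,90,88)])
E
```

```text
t 0.1 pos [ 259.7 -568.1  229.8] yaw -65.4 tilt [-0.001  0.001 -1.   ] F [ 0.3 -1.3 -0. ] w 0.087 q7 -0.09
   (275, -510, 240) [-46.5 -38.1 -10.1] [ -0.    0.1 -11.4]
   (310, -450, 250) [-86.5 -94.8 -20.1] [ -0.    0.1 -22.4]
   (345, -395, 250) [-122.  -149.5  -20. ] [ -0.    0.1 -33.4]
   (380, -340, 250) [-157.5 -204.2  -20. ] [ -0.    0.1 -43.4]
   (410, -285, 250) [-195.  -254.4  -19.9] [ -0.    0.1 -53.4]
   (508, 254, 90) [-644.2 -567.7  140.6] [-1.000e-01  0.000e+00 -1.534e+02]
```

Emit:
apply_moves:
  increments:
    - {"grip": 0, "xyz": [-40, -38, -10], "rotation": [0, 0, -10]}
    - {"grip": 0, "xyz": [-80, -90, -20], "rotation": [0, 0, -20]}
    - {"grip": 0, "xyz": [-115, -140, -20], "rotation": [0, 0, -30]}
    - {"grip": 0, "xyz": [-150, -190, -20], "rotation": [0, 0, -40]}
    - {"grip": 0, "xyz": [-190, -240, -20], "rotation": [0, 0, -50]}

```text
time: 0.72
ee_pos: [0.3986, -0.2957, 0.2499]
eef_rot: [0.991, -0.131, -0.0, -0.0]
ft_force: [0.6, 0.2, 0.2]
width: 0.0865
```

```bash
python3 - <<'E'
from h import *
plan([(430,-235,250,-5),(455,-180,250,5),(475,-125,250,15),(490,-70,250,25),(500,-15,250,35)])
E
```

```text
t 0.725 pos [ 398.6 -295.7  249.9] yaw -15.1 tilt [-0.001  0.001 -1.   ] F [0.6 0.2 0.2] w 0.0865 q7 0.27
   (430, -235, 250) [ 14.5 -66.8  -0. ] [ -0.1   0.1 -10.1]
   (455, -180, 250) [  24.4 -126.4    0. ] [ -0.1   0.  -20.1]
   (475, -125, 250) [  29.3 -184.7    0. ] [ -0.1   0.  -30.1]
   (490, -70, 250) [ 2.950e+01 -2.417e+02  1.000e-01] [ -0.1   0.  -40.1]
   (500, -15, 250) [ 2.480e+01 -2.974e+02  1.000e-01] [ -0.1   0.  -50.1]
```

Emit:
apply_moves:
  increments:
    - {"grip": 0, "xyz": [14, -58, 0], "rotation": [0, 0, -10]}
    - {"grip": 0, "xyz": [24, -118, 0], "rotation": [0, 0, -20]}
    - {"grip": 0, "xyz": [29, -176, 0], "rotation": [0, 0, -30]}
    - {"grip": 0, "xyz": [29, -236, 0], "rotation": [0, 0, -40]}
    - {"grip": 0, "xyz": [25, -295, 0], "rotation": [0, 0, -50]}

```text
time: 1.35
ee_pos: [0.4996, -0.0156, 0.25]
eef_rot: [0.953, 0.303, -0.0, -0.001]
ft_force: [1.0, -0.8, -0.1]
width: 0.0869
```

```bash
python3 - <<'E'
from h import *
plan([(503,40,240,45),(505,98,230,55),(507,155,220,65),(508,210,210,75),(508,254,200,85),(508,254,200,88)])
E
```

```text
t 1.35 pos [499.6 -15.6 250. ] yaw 35.2 tilt [-0.001  0.001 -1.   ] F [ 1.  -0.8 -0.1] w 0.0869 q7 0.51
   (503, 40, 240) [ 34.8 -43.5  10. ] [-0.1 -0.  -9.8]
   (505, 98, 230) [ 69.9 -89.7  20.1] [ -0.1  -0.  -19.8]
   (507, 155, 220) [ 104.4 -135.1   30.1] [ -0.1  -0.  -29.8]
   (508, 210, 210) [ 136.9 -179.4   40.2] [ -0.1  -0.  -39.8]
   (508, 254, 200) [ 162.3 -215.3   50.2] [ -0.1  -0.  -49.8]
   (508, 254, 200) [ 162.3 -215.3   50.2] [ -0.1  -0.  -52.8]
```

Emit:
apply_moves:
  increments:
    - {"grip": 0, "xyz": [35, -43, 10], "rotation": [0, 0, -10]}
    - {"grip": 0, "xyz": [70, -90, 20], "rotation": [0, 0, -20]}
    - {"grip": 0, "xyz": [105, -135, 30], "rotation": [0, 0, -30]}
    - {"grip": 0, "xyz": [137, -179, 40], "rotation": [0, 0, -40]}
    - {"grip": 0, "xyz": [162, -215, 50], "rotation": [0, 0, -50]}

```text
time: 1.98
ee_pos: [0.5074, 0.2557, 0.1997]
eef_rot: [0.734, 0.679, 0.0, -0.001]
ft_force: [0.6, -0.9, 0.3]
width: 0.0871
```

```bash
python3 - <<'E'
from h import *
plan([(508,254,160,88),(508,254,120,88),(508,254,70,88)])
S=grab("scene");cv2.imwrite("pics/s2.png",cv2.resize(S["img"][120:270,250:400],None,fx=4,fy=4,interpolation=cv2.INTER_CUBIC))
P=cloud(S);x,y,z=P[...,0],P[...,1],P[...,2];m=(x>.4)&(x<.62)&(y>.2)&(y<.32)&(z>.08)&(z<.1)
R=cv2.minAreaRect(P[m][:,:2].astype(np.float32)*1000);print(R)
m=(x>.4)&(x<.65)&(y>.15)&(y<.4)&(z>.165)&(z<.3);print(m.sum(),P[m].mean(0),P[m].min(0),P[m].max(0))
E
```

```text
t 1.975 pos [507.4 255.7 199.7] yaw 85.6 tilt [-0.001  0.001 -1.   ] F [ 0.6 -0.9  0.3] w 0.0871 q7 0.74
   (508, 254, 160) [-1.7  0.8 39.7] [-0.1 -0.1 -2.4]
   (508, 254, 120) [-1.8  0.8 79.7] [-0.1 -0.1 -2.4]
   (508, 254, 70) [ -1.8   0.9 129.7] [-0.1 -0.1 -2.4]
((512.94921875, 255.2679901123047), (23.55906867980957, 116.25041961669922), 88.01337432861328)
693 [0.53015572 0.26158925 0.2751287 ] [0.48250794 0.16218528 0.19232582] [0.55499204 0.34683918 0.29995203]
```

View pics/s2.png

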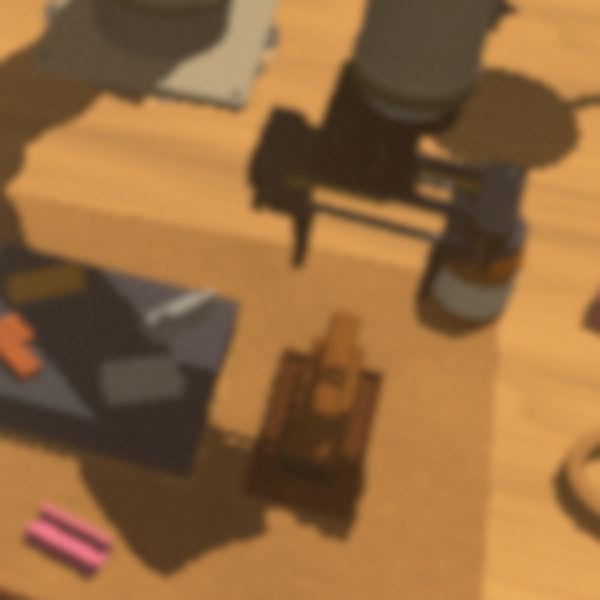

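The picture shows the open gripper, fingertip at crop (300,260), above and straddling the bar handle at crop (338,360). I descend and grasp.

Emit:
apply_moves:
  increments:
    - {"grip": 0, "xyz": [-1, -1, 40], "rotation": [0, 0, -2.4]}
    - {"grip": 0, "xyz": [-1, -1, 80], "rotation": [0, 0, -2.4]}
    - {"grip": 0, "xyz": [-1, -1, 115], "rotation": [0, 0, -2.4]}
    - {"grip": 0, "xyz": [-1, -1, 130], "rotation": [0, 0, -2.4]}
    - {"grip": 0, "xyz": [-1, -1, 130], "rotation": [0, 0, -2.4]}

```text
time: 2.65
ee_pos: [0.5034, 0.2605, 0.0682]
eef_rot: [0.714, 0.7, -0.0, -0.003]
ft_force: [-0.0, -0.3, 1.3]
width: 0.0874
```

Emit:
apply_moves:
  increments:
    - {"grip": 255, "xyz": [0, 0, 0], "rotation": [0, 0, 0]}
    - {"grip": 255, "xyz": [0, 0, 0], "rotation": [0, 0, 0]}
    - {"grip": 255, "xyz": [0, 0, 0], "rotation": [0, 0, 0]}
    - {"grip": 255, "xyz": [0, 0, 0], "rotation": [0, 0, 0]}
    - {"grip": 255, "xyz": [0, 0, 0], "rotation": [0, 0, 0]}
  squeeze: 45

```text
time: 3.28
ee_pos: [0.5035, 0.2605, 0.0683]
eef_rot: [0.714, 0.7, -0.0, -0.003]
ft_force: [-0.4, 0.5, 0.3]
width: 0.0449
```

```bash
python3 - <<'E'
from h import *
plan([(510,254.5,130,88)])
S=grab("scene");cv2.imwrite("pics/s3.png",cv2.resize(S["img"][120:270,250:400],None,fx=4,fy=4,interpolation=cv2.INTER_CUBIC))
E
```

```text
t 3.275 pos [503.5 260.5  68.3] yaw 88.8 tilt [-0.004  0.004 -1.   ] F [-0.4  0.5  0.3] w 0.0449 q7 0.69
   (510, 254.5, 130) [ -5.7   6.4 -61.8] [-0.2 -0.2  0.8]
```

View pics/s3.png

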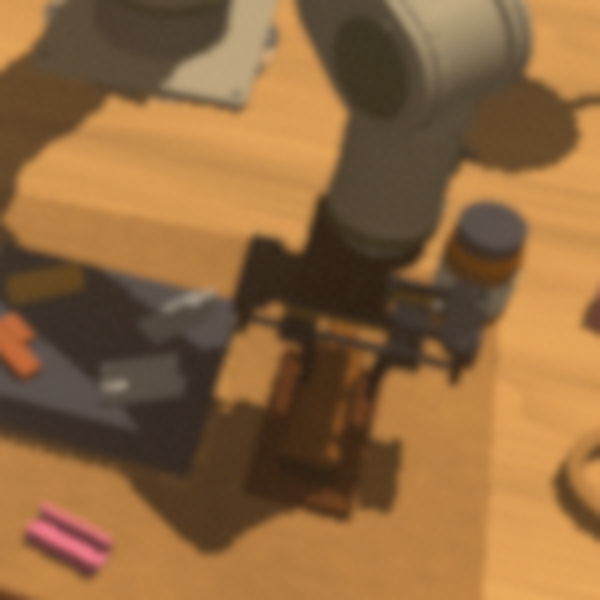

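The fingers are part-closed around the bar, seen at crop (330,370), but the TCP is about 6 mm off in x and y. I re-centre while the fingers finish closing.

Emit:
apply_moves:
  increments:
    - {"grip": 125, "xyz": [-6, 6, -2], "rotation": [-0.2, -0.2, -0.8]}
    - {"grip": 125, "xyz": [-6, 6, -2], "rotation": [-0.2, -0.2, -0.8]}
    - {"grip": 125, "xyz": [-6, 6, -2], "rotation": [-0.2, -0.2, -0.8]}

```text
time: 3.7
ee_pos: [0.5093, 0.2543, 0.0702]
eef_rot: [0.71, 0.705, -0.0, -0.0]
ft_force: [0.6, 0.0, 0.8]
width: 0.0441
```

```bash
python3 - <<'E'
from h import *
plan([(510,254.5,70,88)])
E
```

```text
t 3.7 pos [509.3 254.3  70.2] yaw 89.6 tilt [-0.001  0.    -1.   ] F [0.6 0.  0.8] w 0.0441 q7 0.72
   (510, 254.5, 70) [0.2 0.7 0.2] [-0.1 -0.   1.6]
```

Emit:
apply_moves:
  increments:
    - {"grip": 125, "xyz": [0, 0, 0], "rotation": [0, 0, 1.6]}
    - {"grip": 255, "xyz": [0, 0, 0], "rotation": [0, 0, 1.6]}
    - {"grip": 255, "xyz": [0, 0, 0], "rotation": [0, 0, 1.6]}
    - {"grip": 255, "xyz": [0, 0, 0], "rotation": [0, 0, 1.6]}
    - {"grip": 255, "xyz": [0, 0, 0], "rotation": [0, 0, 1.6]}
  squeeze: 50

```text
time: 4.32
ee_pos: [0.5093, 0.2543, 0.0701]
eef_rot: [0.719, 0.695, -0.0, -0.0]
ft_force: [-0.5, -1.1, -0.1]
width: 0.0234
```

```bash
python3 - <<'E'
from h import *
plan([(510,254.5,100,88),(510,254.5,160,88)])
E
```

```text
t 4.325 pos [509.3 254.3  70.1] yaw 88.0 tilt [-0.001  0.    -1.   ] F [-0.5 -1.1 -0.1] w 0.0234 q7 0.69
   (510, 254.5, 100) [  0.3   0.6 -29.9] [-0.1 -0.   0. ]
   (510, 254.5, 160) [  0.3   0.6 -89.9] [-0.1 -0.   0. ]
```

Gripped at an opening of 23.4 mm. Now I lift.

Emit:
apply_moves:
  increments:
    - {"grip": 255, "xyz": [0, 0, -15], "rotation": [0, 0, 0]}
    - {"grip": 255, "xyz": [0, 0, -35], "rotation": [0, 0, 0]}
    - {"grip": 255, "xyz": [0, 0, -60], "rotation": [0, 0, 0]}
    - {"grip": 255, "xyz": [0, 0, -80], "rotation": [0, 0, 0]}
    - {"grip": 255, "xyz": [0, 0, -80], "rotation": [0, 0, 0]}

```text
time: 4.95
ee_pos: [0.5103, 0.2548, 0.1522]
eef_rot: [0.719, 0.695, 0.001, 0.0]
ft_force: [0.8, -0.5, -3.7]
width: 0.0234
```

```bash
python3 - <<'E'
from h import *
a=blk(-56,150);print(a)
plan([(a[0],a[1],150,88),(a[0],a[1],117,88)])
S=grab("scene");cv2.imwrite("pics/s4.png",cv2.resize(S["img"][120:270,230:400],None,fx=4,fy=4,interpolation=cv2.INTER_CUBIC))
E
```

```text
[456.26903819 204.36299587]
t 4.95 pos [510.3 254.8 152.2] yaw 88.0 tilt [ 0.002  0.001 -1.   ] F [ 0.8 -0.5 -3.7] w 0.0234 q7 0.75
   (np.float64(456.2690381923058), np.float64(204.3629958682044), 150) [-52.3 -52.2   2. ] [ 0.1 -0.1 -0. ]
   (np.float64(456.2690381923058), np.float64(204.3629958682044), 117) [-52.4 -52.3  35. ] [ 0.1 -0.1 -0. ]
```

View pics/s4.png

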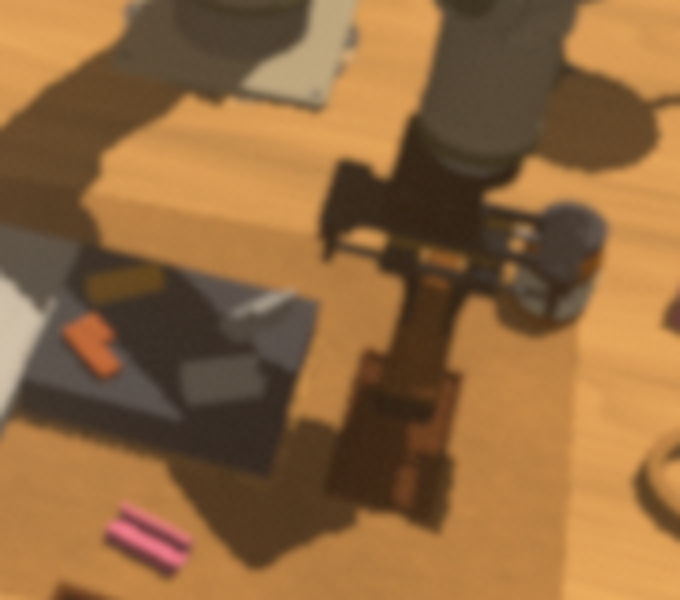

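The brush is up at crop (425,340), clear of the rest. Moving to the start of the -x lane.

Emit:
apply_moves:
  increments:
    - {"grip": 255, "xyz": [-20, -20, 2], "rotation": [0, 0, 0]}
    - {"grip": 255, "xyz": [-52, -52, 2], "rotation": [0, 0, 0]}
    - {"grip": 255, "xyz": [-52, -52, 16], "rotation": [0, 0, 0]}
    - {"grip": 255, "xyz": [-52, -52, 30], "rotation": [0, 0, 0]}
    - {"grip": 255, "xyz": [-52, -52, 34], "rotation": [0, 0, 0]}

```text
time: 5.62
ee_pos: [0.4555, 0.2047, 0.1152]
eef_rot: [0.719, 0.695, -0.0, -0.001]
ft_force: [0.4, 0.5, -1.6]
width: 0.0237
```

```bash
python3 - <<'E'
from h import *
plan([(*blk(-56,y).round(1),118,88) for y in (150,130,105,80,55,30)])
S=grab("scene");cv2.imwrite("pics/s5.png",cv2.resize(S["img"][120:270,200:370],None,fx=4,fy=4,interpolation=cv2.INTER_CUBIC))
E
```

```text
t 5.625 pos [455.5 204.7 115.2] yaw 88.0 tilt [-0.002  0.001 -1.   ] F [ 0.4  0.5 -1.6] w 0.0237 q7 0.83
   (np.float64(456.3), np.float64(204.4), 118) [-0.2  0.8 -2.8] [-0.1 -0.   0. ]
   (np.float64(455.6), np.float64(184.4), 118) [-20.3   0.8  -2.8] [-0.1 -0.   0. ]
   (np.float64(454.7), np.float64(159.4), 118) [-45.3   0.8  -2.8] [-0.1 -0.   0. ]
   (np.float64(453.8), np.float64(134.4), 118) [-70.3   0.7  -2.8] [-0.1 -0.   0. ]
   (np.float64(453.0), np.float64(109.4), 118) [-95.3   0.8  -2.9] [-0.1 -0.   0. ]
   (np.float64(452.1), np.float64(84.4), 118) [-120.3    0.7   -2.9] [-0.1 -0.   0. ]
```

View pics/s5.png

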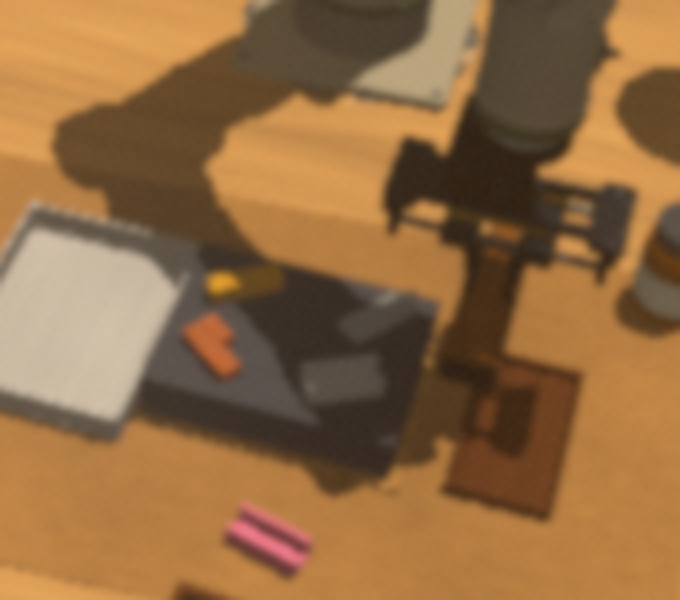

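The brush, crop (480,320), is beyond the block's +y end and level with its top. I raise it 3 mm and sweep lane 1.

Emit:
apply_moves:
  increments:
    - {"grip": 255, "xyz": [0, 1, -3], "rotation": [0, 0, 0]}
    - {"grip": 255, "xyz": [-15, 1, -3], "rotation": [0, 0, 0]}
    - {"grip": 255, "xyz": [-35, 1, -3], "rotation": [0, 0, 0]}
    - {"grip": 255, "xyz": [-55, 1, -3], "rotation": [0, 0, 0]}
    - {"grip": 255, "xyz": [-75, 1, -3], "rotation": [0, 0, 0]}

```text
time: 6.3
ee_pos: [0.4544, 0.1298, 0.1188]
eef_rot: [0.719, 0.695, 0.0, -0.001]
ft_force: [-0.1, 0.3, -3.3]
width: 0.0232
```

```bash
python3 - <<'E'
from h import *
plan([(*blk(-56,y).round(1),117.5,88) for y in (52,28,4,-20,-44)])
S=grab("scene");cv2.imwrite("pics/s6.png",cv2.resize(S["img"][120:270,180:350],None,fx=4,fy=4,interpolation=cv2.INTER_CUBIC))
E
```

```text
t 6.3 pos [454.4 129.8 118.8] yaw 88.1 tilt [-0.001  0.002 -1.   ] F [-0.1  0.3 -3.3] w 0.0232 q7 1.03
   (np.float64(452.8), np.float64(106.4), 117.5) [-23.4  -0.8   1.2] [-0.1 -0.1  0.1]
   (np.float64(452.0), np.float64(82.4), 117.5) [-47.4  -0.8   1.2] [-0.1 -0.1  0.1]
   (np.float64(451.2), np.float64(58.5), 117.5) [-71.3  -0.8   1.1] [-0.1 -0.1  0.1]
   (np.float64(450.3), np.float64(34.5), 117.5) [-95.4  -0.9   1.1] [-0.1 -0.1  0.1]
   (np.float64(449.5), np.float64(10.5), 117.5) [-119.4   -0.9    1.1] [-0.1 -0.1  0.1]
```

View pics/s6.png

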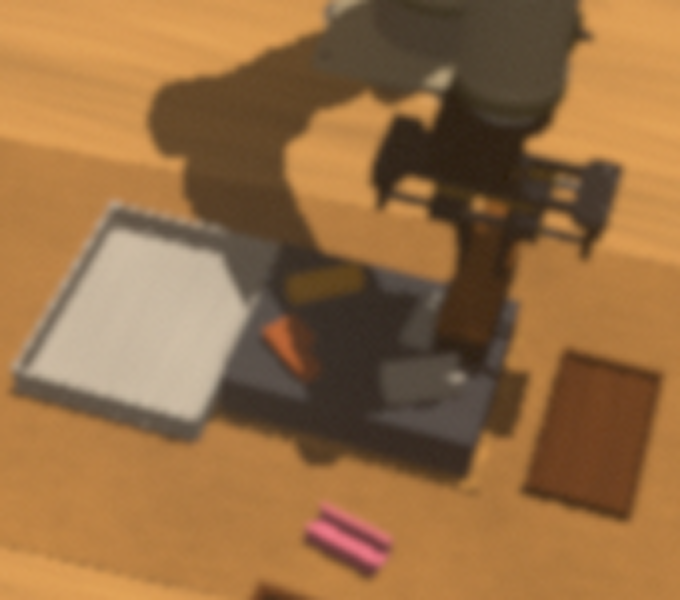

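The brush, crop (475,280), is passing the channel with its inner end just clear, crop (430,378). The angle is being pushed at crop (425,320).

Emit:
apply_moves:
  increments:
    - {"grip": 255, "xyz": [-22, -1, 1], "rotation": [0, 0, 0]}
    - {"grip": 255, "xyz": [-42, -1, 1], "rotation": [0, 0, 0]}
    - {"grip": 255, "xyz": [-62, -1, 1], "rotation": [0, 0, 0]}
    - {"grip": 255, "xyz": [-82, -1, 1], "rotation": [0, 0, 0]}
    - {"grip": 255, "xyz": [-102, -1, 1], "rotation": [0, 0, 0]}

```text
time: 6.98
ee_pos: [0.4503, 0.0255, 0.118]
eef_rot: [0.719, 0.695, -0.0, -0.001]
ft_force: [-0.3, 1.2, -3.8]
width: 0.0239
```

```bash
python3 - <<'E'
from h import *
plan([(*blk(-56,y).round(1),117.5,88) for y in (-46,-68,-90,-112,-134)])
S=grab("scene");cv2.imwrite("pics/s7.png",cv2.resize(S["img"][120:270,180:350],None,fx=4,fy=4,interpolation=cv2.INTER_CUBIC))
E
```

```text
t 6.975 pos [450.3  25.5 118. ] yaw 88.0 tilt [-0.001  0.001 -1.   ] F [-0.3  1.2 -3.8] w 0.0239 q7 1.3
   (np.float64(449.4), np.float64(8.5), 117.5) [-17.   -0.3   0.5] [-0.1 -0.   0. ]
   (np.float64(448.7), np.float64(-13.5), 117.5) [-39.   -0.2   0.5] [-0.1 -0.   0. ]
   (np.float64(447.9), np.float64(-35.5), 117.5) [-61.   -0.3   0.4] [-0.1 -0.   0. ]
   (np.float64(447.1), np.float64(-57.5), 117.5) [-83.   -0.3   0.4] [-0.1 -0.   0. ]
   (np.float64(446.4), np.float64(-79.5), 117.5) [-105.    -0.2    0.4] [-0.1 -0.   0. ]
```

View pics/s7.png

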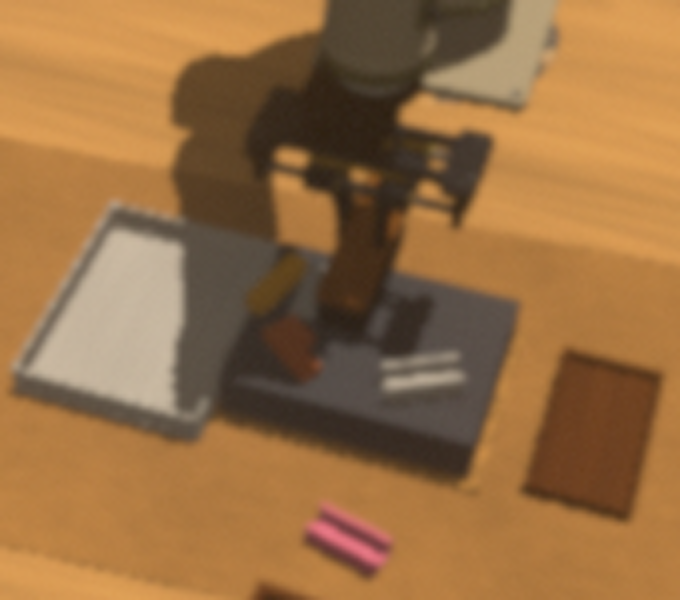

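The bar, crop (275,285), has turned and sits beside the plate at (290,350). The angle is hidden behind the brush and the channel is untouched. I carry on over the edge.

Emit:
apply_moves:
  increments:
    - {"grip": 255, "xyz": [-20, 0, 0.5], "rotation": [0, 0, 0]}
    - {"grip": 255, "xyz": [-40, 0, 0.5], "rotation": [0, 0, 0]}
    - {"grip": 255, "xyz": [-60, 0, 0.5], "rotation": [0, 0, 0]}
    - {"grip": 255, "xyz": [-80, 0, 0.5], "rotation": [0, 0, 0]}
    - {"grip": 255, "xyz": [-95, 0, 0.5], "rotation": [0, 0, 0]}

```text
time: 7.65
ee_pos: [0.4472, -0.0726, 0.1177]
eef_rot: [0.72, 0.694, -0.001, -0.0]
ft_force: [-0.1, 0.1, -3.2]
width: 0.0234
```

```bash
python3 - <<'E'
from h import *
plan([(*blk(-56,y).round(1),117.5,88) for y in (-125,-140,-155)])
S=grab("scene");cv2.imwrite("pics/s8.png",cv2.resize(S["img"][120:270,180:350],None,fx=4,fy=4,interpolation=cv2.INTER_CUBIC))
E
```

```text
t 7.65 pos [447.2 -72.6 117.7] yaw 87.9 tilt [-0.001 -0.    -1.   ] F [-0.1  0.1 -3.2] w 0.0234 q7 1.52
   (np.float64(446.7), np.float64(-70.5), 117.5) [ 2.  -0.6  0.2] [-0.1  0.  -0.1]
   (np.float64(446.1), np.float64(-85.5), 117.5) [-13.   -0.6   0.2] [-0.1  0.  -0.1]
   (np.float64(445.6), np.float64(-100.5), 117.5) [-28.   -0.6   0.2] [-0.1  0.  -0.1]
```

View pics/s8.png

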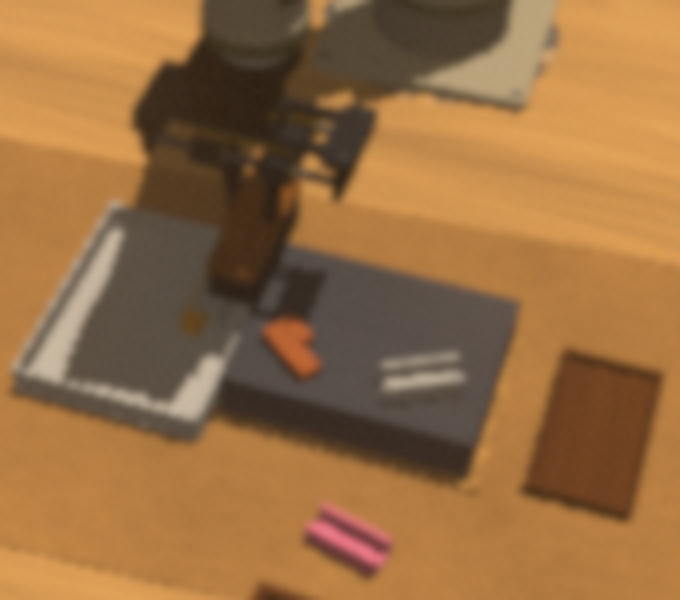

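The bar is in the tray at crop (190,320). The angle is still hidden behind the brush, so I push further and look again.

Emit:
apply_moves:
  increments:
    - {"grip": 255, "xyz": [-12, 0, 0], "rotation": [0, 0, 0]}
    - {"grip": 255, "xyz": [-25, 0, 0], "rotation": [0, 0, 0]}
    - {"grip": 255, "xyz": [-35, 0, 0], "rotation": [0, 0, 0]}
    - {"grip": 255, "xyz": [-35, 0, -20], "rotation": [0, 0, 0]}
    - {"grip": 255, "xyz": [-35, 0, -70], "rotation": [0, 0, 0]}

```text
time: 8.32
ee_pos: [0.4442, -0.1095, 0.1867]
eef_rot: [0.721, 0.693, -0.002, -0.002]
ft_force: [0.9, -1.6, -2.1]
width: 0.0235
```

```bash
python3 - <<'E'
from h import *
plan([(*blk(56,-100).round(1),190,88),(*blk(56,-40).round(1),190,88),(*blk(56,150).round(1),190,88)])
S=grab("scene");T=grab("top")
a=cv2.resize(S["img"][140:260,180:330],None,fx=4,fy=4,interpolation=cv2.INTER_CUBIC)
b=cv2.resize(T["img"][150:230,200:320],None,fx=4,fy=4,interpolation=cv2.INTER_CUBIC)
cv2.imwrite("pics/s9.png",a);cv2.imwrite("pics/t9.png",b)
E
```

```text
t 8.325 pos [ 444.2 -109.5  186.7] yaw 87.8 tilt [-0.005  0.001 -1.   ] F [ 0.9 -1.6 -2.1] w 0.0235 q7 1.66
   (np.float64(559.5), np.float64(-49.4), 190) [ 64.5 112.8  -3.9] [-0.3 -0.1 -0.2]
   (np.float64(561.6), np.float64(10.6), 190) [124.6 112.6  -3.8] [-0.3 -0.1 -0.2]
   (np.float64(568.2), np.float64(200.5), 190) [314.6 111.8  -3.6] [-0.3 -0.1 -0.2]
```

View pics/s9.png

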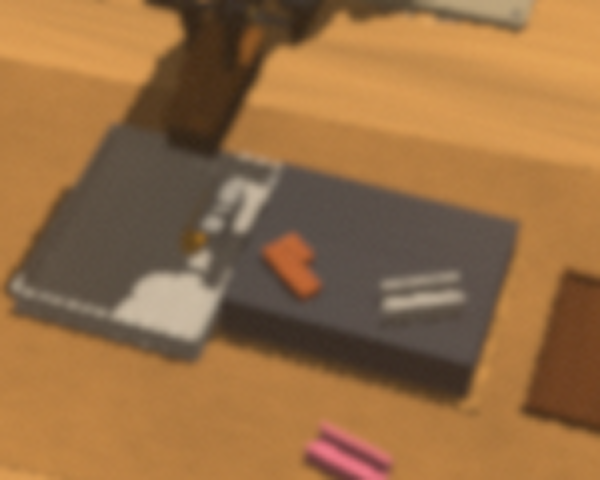

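View pics/t9.png

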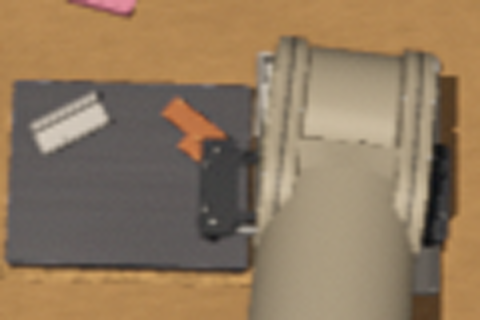

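Both views show the -x lane empty. The bar is in the tray at scene crop (193,240) and the angle is off the block. The plate at (290,265) and the channel at (422,290) remain. I carry the brush high to the start of lane 2.

Emit:
apply_moves:
  increments:
    - {"grip": 255, "xyz": [45, 30, -4], "rotation": [0, 0, 0]}
    - {"grip": 255, "xyz": [95, 60, -4], "rotation": [0, 0, 0]}
    - {"grip": 255, "xyz": [150, 90, -4], "rotation": [0, 0, 0]}
    - {"grip": 255, "xyz": [205, 112, -4], "rotation": [0, 0, 0]}
    - {"grip": 255, "xyz": [260, 112, -4], "rotation": [0, 0, 0]}

```text
time: 9.05
ee_pos: [0.5712, 0.1468, 0.1945]
eef_rot: [0.721, 0.693, 0.001, 0.002]
ft_force: [-0.0, -0.1, -1.6]
width: 0.0234
```

```bash
python3 - <<'E'
from h import *
a=blk(56,150).round(1)
plan([(*a,190,88),(*a,118,88)])
E
```

```text
t 9.05 pos [571.2 146.8 194.5] yaw 87.7 tilt [ 0.004 -0.003 -1.   ] F [-0.  -0.1 -1.6] w 0.0234 q7 0.97
   (np.float64(568.2), np.float64(200.5), 190) [53.5 -5.2  4.3] [ 0.2  0.1 -0.3]
   (np.float64(568.2), np.float64(200.5), 118) [53.7 -5.5 76.3] [ 0.2  0.1 -0.3]
```

Emit:
apply_moves:
  increments:
    - {"grip": 255, "xyz": [30, -5, 4], "rotation": [0.2, 0.1, -0.3]}
    - {"grip": 255, "xyz": [54, -5, 4], "rotation": [0.2, 0.1, -0.3]}
    - {"grip": 255, "xyz": [54, -5, 30], "rotation": [0.2, 0.1, -0.3]}
    - {"grip": 255, "xyz": [54, -5, 60], "rotation": [0.2, 0.1, -0.3]}
    - {"grip": 255, "xyz": [54, -5, 74], "rotation": [0.2, 0.1, -0.3]}

```text
time: 9.68
ee_pos: [0.5679, 0.2001, 0.118]
eef_rot: [0.719, 0.695, -0.001, -0.0]
ft_force: [-0.8, 0.1, -2.8]
width: 0.0236
```

```bash
python3 - <<'E'
from h import *
plan([(*blk(56,y).round(1),118,88) for y in (150,130,110,90,70)])
S=grab("scene");cv2.imwrite("pics/s10.png",cv2.resize(S["img"][120:270,180:350],None,fx=4,fy=4,interpolation=cv2.INTER_CUBIC))
E
```

```text
t 9.675 pos [567.9 200.1 118. ] yaw 88.0 tilt [-0.002 -0.002 -1.   ] F [-0.8  0.1 -2.8] w 0.0236 q7 0.84
   (np.float64(568.2), np.float64(200.5), 118) [ 0.4  0.3 -0. ] [-0.1  0.1  0. ]
   (np.float64(567.5), np.float64(180.5), 118) [-19.6   0.3  -0. ] [-0.1  0.1  0. ]
   (np.float64(566.8), np.float64(160.5), 118) [-39.6   0.3   0. ] [-0.1  0.1  0. ]
   (np.float64(566.1), np.float64(140.5), 118) [-59.6   0.3   0.1] [-0.1  0.1  0. ]
   (np.float64(565.4), np.float64(120.5), 118) [-79.6   0.3   0.1] [-0.1  0.1  0. ]
```

View pics/s10.png

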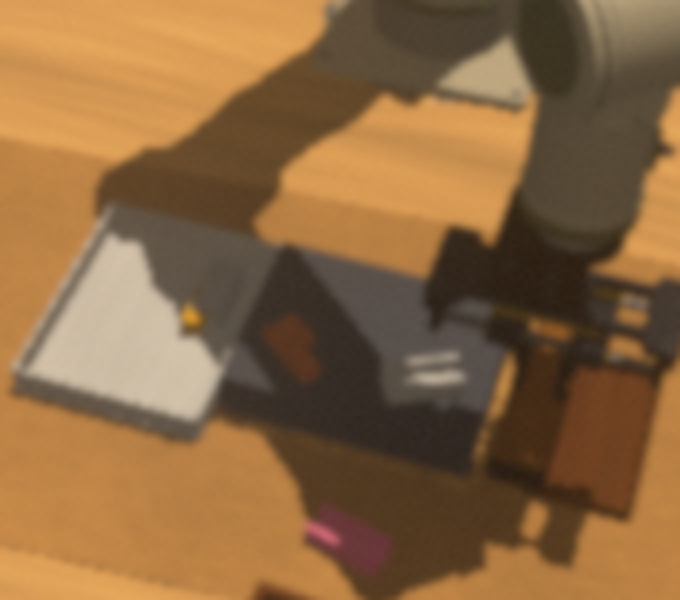

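The brush, crop (525,410), stands behind the channel at (435,370). The bar at (190,318) and the angle at about (222,290) are in the tray. I sweep lane 2.

Emit:
apply_moves:
  increments:
    - {"grip": 255, "xyz": [-15, 0, 0], "rotation": [0, 0, 0]}
    - {"grip": 255, "xyz": [-35, 0, 0], "rotation": [0, 0, 0]}
    - {"grip": 255, "xyz": [-55, 0, 0], "rotation": [0, 0, 0]}
    - {"grip": 255, "xyz": [-75, 0, 0], "rotation": [0, 0, 0]}
    - {"grip": 255, "xyz": [-95, 0, 0], "rotation": [0, 0, 0]}

```text
time: 10.35
ee_pos: [0.5648, 0.1032, 0.1184]
eef_rot: [0.72, 0.694, -0.001, 0.0]
ft_force: [-0.8, 1.3, -2.0]
width: 0.0233
```

```bash
python3 - <<'E'
from h import *
plan([(*blk(56,y).round(1),117.5,88) for y in (36,16,-4,-24,-44)])
E
```

```text
t 10.35 pos [564.8 103.2 118.4] yaw 87.9 tilt [-0.001 -0.002 -1.   ] F [-0.8  1.3 -2. ] w 0.0233 q7 1.01
   (np.float64(564.2), np.float64(86.5), 117.5) [-16.7  -0.    0.9] [-0.1  0.1 -0.1]
   (np.float64(563.5), np.float64(66.5), 117.5) [-36.8  -0.    1. ] [-0.1  0.1 -0.1]
   (np.float64(562.8), np.float64(46.5), 117.5) [-56.8   0.    1. ] [-0.1  0.1 -0.1]
   (np.float64(562.1), np.float64(26.6), 117.5) [-76.7   0.    1.1] [-0.1  0.1 -0.1]
   (np.float64(561.4), np.float64(6.6), 117.5) [-96.7   0.    1.1] [-0.1  0.1 -0.1]
```

Emit:
apply_moves:
  increments:
    - {"grip": 255, "xyz": [-20, 0, 1], "rotation": [0, 0, 0]}
    - {"grip": 255, "xyz": [-40, 0, 1], "rotation": [0, 0, 0]}
    - {"grip": 255, "xyz": [-60, 0, 1], "rotation": [0, 0, 0]}
    - {"grip": 255, "xyz": [-80, 0, 1], "rotation": [0, 0, 0]}
    - {"grip": 255, "xyz": [-100, 0, 1], "rotation": [0, 0, 0]}

```text
time: 10.98
ee_pos: [0.5616, 0.0017, 0.1188]
eef_rot: [0.72, 0.694, -0.001, 0.001]
ft_force: [-0.8, 1.4, -3.1]
width: 0.0236
```

```bash
python3 - <<'E'
from h import *
plan([(*blk(56,y).round(1),117.5,88) for y in (-65,-85,-105,-125,-140)])
S=grab("scene");cv2.imwrite("pics/s11.png",cv2.resize(S["img"][120:270,180:350],None,fx=4,fy=4,interpolation=cv2.INTER_CUBIC))
E
```

```text
t 10.975 pos [561.6   1.7 118.8] yaw 87.9 tilt [ 0.    -0.002 -1.   ] F [-0.8  1.4 -3.1] w 0.0236 q7 1.21
   (np.float64(560.7), np.float64(-14.4), 117.5) [-16.1  -0.3   1.4] [ 0.   0.1 -0.1]
   (np.float64(560.0), np.float64(-34.4), 117.5) [-36.2  -0.3   1.4] [ 0.   0.1 -0.1]
   (np.float64(559.3), np.float64(-54.4), 117.5) [-56.2  -0.2   1.5] [ 0.   0.1 -0.1]
   (np.float64(558.6), np.float64(-74.4), 117.5) [-76.2  -0.2   1.5] [ 0.   0.1 -0.1]
   (np.float64(558.1), np.float64(-89.4), 117.5) [-91.2  -0.1   1.5] [ 0.   0.1 -0.1]
```

View pics/s11.png

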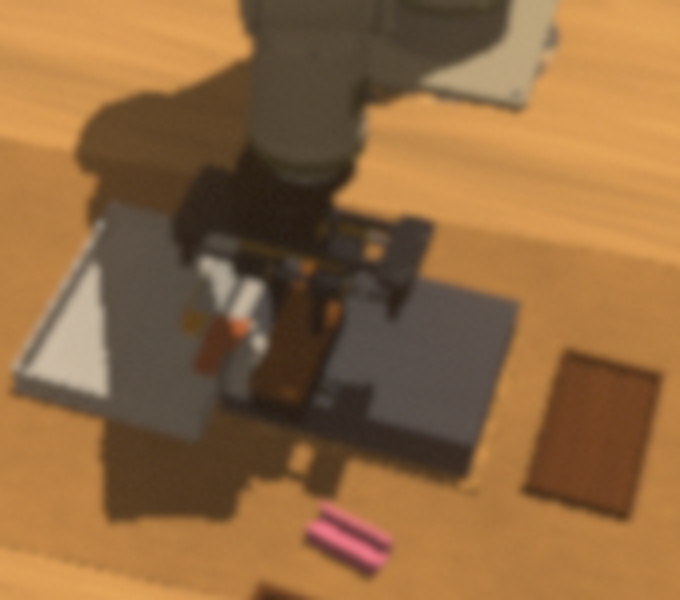

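The plate, crop (220,345), is over the edge, with the channel between it and the brush. I continue over the edge, then lift.

Emit:
apply_moves:
  increments:
    - {"grip": 255, "xyz": [-18, 0, 1], "rotation": [0, 0, 0]}
    - {"grip": 255, "xyz": [-36, 0, 1], "rotation": [0, 0, 0]}
    - {"grip": 255, "xyz": [-54, 0, 1], "rotation": [0, 0, 0]}
    - {"grip": 255, "xyz": [-72, 0, 1], "rotation": [0, 0, 0]}
    - {"grip": 255, "xyz": [-90, 0, 1], "rotation": [0, 0, 0]}

```text
time: 11.65
ee_pos: [0.558, -0.0929, 0.118]
eef_rot: [0.721, 0.693, -0.001, 0.002]
ft_force: [-0.3, 0.1, -2.6]
width: 0.0237
```

Emit:
apply_moves:
  increments:
    - {"grip": 255, "xyz": [-10, 0, 0], "rotation": [0, 0, 0]}
    - {"grip": 255, "xyz": [-22, 0, 0], "rotation": [0, 0, 0]}
    - {"grip": 255, "xyz": [-22, 0, -10], "rotation": [0, 0, 0]}
    - {"grip": 255, "xyz": [-10, 0, -40], "rotation": [0, 0, 0]}
    - {"grip": 255, "xyz": [20, 0, -80], "rotation": [0, 0, 0]}

```text
time: 12.28
ee_pos: [0.5584, -0.0728, 0.1988]
eef_rot: [0.722, 0.692, -0.002, 0.001]
ft_force: [0.9, 0.8, -2.2]
width: 0.0234
```

```bash
python3 - <<'E'
from h import *
plan([(509.3,254.3,200,88)])
S=grab("scene");cv2.imwrite("pics/s12.png",cv2.resize(S["img"][120:270,180:350],None,fx=4,fy=4,interpolation=cv2.INTER_CUBIC))
E
```

```text
t 12.275 pos [558.4 -72.8 198.8] yaw 87.6 tilt [-0.001 -0.004 -1.   ] F [ 0.9  0.8 -2.2] w 0.0234 q7 1.39
   (509.3, 254.3, 200) [324.7 -62.7  -2.5] [-0.1  0.2 -0.4]
```

View pics/s12.png

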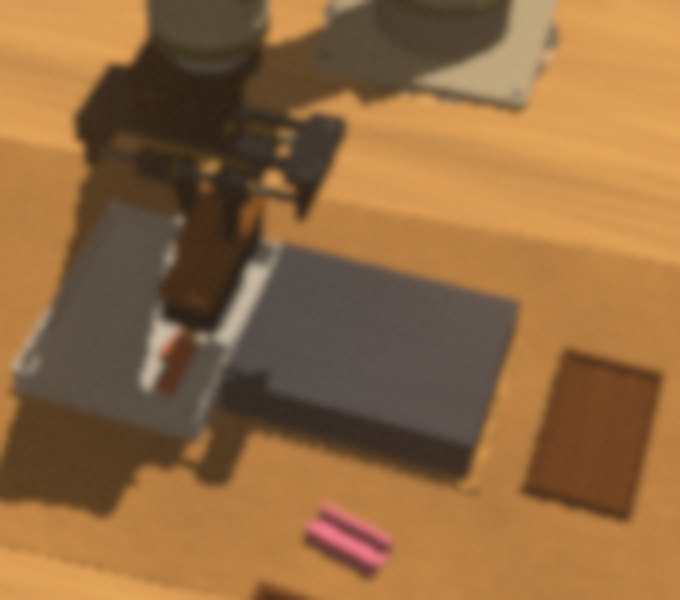

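The block is clear and the plate lies in the tray at crop (178,365). The channel needs a check once the arm is away. I carry the brush toward the rest.

Emit:
apply_moves:
  increments:
    - {"grip": 255, "xyz": [45, -10, -2], "rotation": [0, 0, 0]}
    - {"grip": 255, "xyz": [100, -20, -2], "rotation": [0, 0, 0]}
    - {"grip": 255, "xyz": [155, -30, -2], "rotation": [0, 0, 0]}
    - {"grip": 255, "xyz": [210, -42, -2], "rotation": [0, 0, 0]}
    - {"grip": 255, "xyz": [260, -52, -2], "rotation": [0, 0, 0]}

```text
time: 12.95
ee_pos: [0.5172, 0.1986, 0.207]
eef_rot: [0.719, 0.695, 0.002, 0.004]
ft_force: [0.1, 0.1, -3.1]
width: 0.0237
```

```bash
python3 - <<'E'
from h import *
plan([(509.3,254.3,200,88),(510,254,160,88)])
S=grab("scene");T=grab("top")
a=cv2.resize(S["img"][140:260,180:330],None,fx=4,fy=4,interpolation=cv2.INTER_CUBIC)
b=cv2.resize(T["img"][140:240,190:340],None,fx=4,fy=4,interpolation=cv2.INTER_CUBIC)
cv2.imwrite("pics/s13.png",a);cv2.imwrite("pics/t13.png",b)
E
```

```text
t 12.95 pos [517.2 198.6 207. ] yaw 88.1 tilt [ 0.008 -0.002 -1.   ] F [ 0.1  0.1 -3.1] w 0.0237 q7 0.88
   (509.3, 254.3, 200) [55.4 -9.8  6.8] [0.5 0.1 0.1]
   (510, 254, 160) [55.3 -9.4 46.8] [0.5 0.1 0.1]
```

View pics/s13.png

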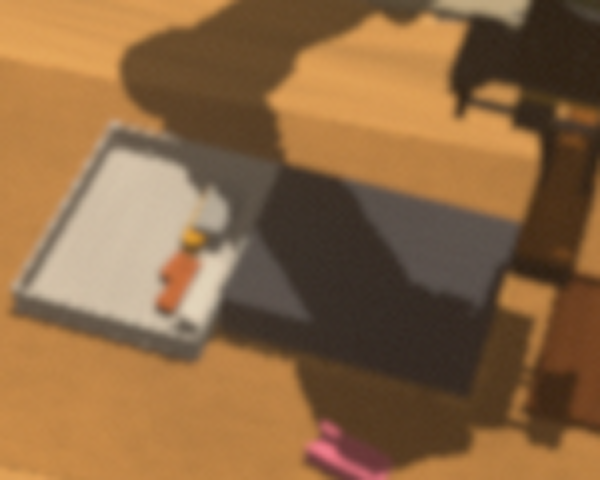

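View pics/t13.png

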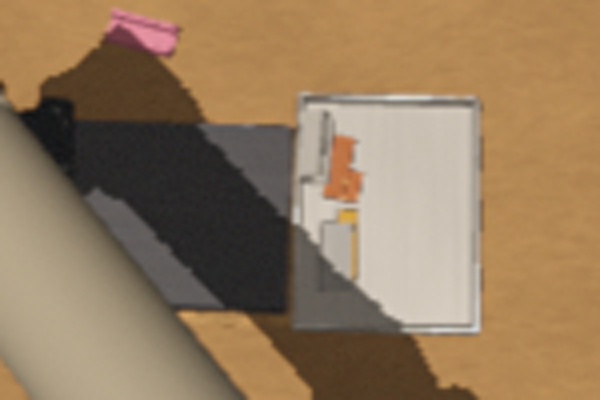

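All four show in the tray in the top crop: channel (315,145), plate (342,170), bar (350,235) and angle (337,255). I check their heights, in case one is leaning on the rim.

```bash
python3 - <<'E'
from h import *
np.set_printoptions(linewidth=200)
T=grab("top");P=cloud(T)
print((P[160:226:2,262:284,2]*1000).astype(int))
b=cv2.resize(T["img"][155:230,255:320],None,fx=8,fy=8,interpolation=cv2.INTER_CUBIC);cv2.imwrite("pics/t14.png",b)
print(ray(T,264,190,.03)*1000, ray(T,270,176,.03)*1000)
S=grab("scene");Q=cloud(S);m=(Q[...,0]>.40)&(Q[...,0]<.6)
for n,C in(("T",P),("S",Q)):
    d=(C[...,:2]*1000-B);bx=d@ex;by=d@ey;z=C[...,2]*1000
    for lo in range(-160,-100,5):
        k=(by>=lo)&(by<lo+5)&(bx>0)&(bx<85);k2=(by>=lo)&(by<lo+5)&(bx<0)&(bx>-90)
        print(n,lo,k.sum(),np.percentile(z[k],[10,50,90,98]).round() if k.sum() else "",np.percentile(z[k2],[10,50,90,98]).round() if k2.sum() else "")
E
```

```text
[[  -2   -2   -3    3    0    0    1    1   -3    0    4   -1    4    3    9    2    2   -4    2    4   -2    1]
 [   0    2    6    4    4   -2    1    0   -2    1    3    1    7    0    0   -1    2    5    0    9   -2    2]
 [   0    0    7   30   33   26   25   31   29   27   25   36   28   29   30   27   30   34   28   34   27   29]
 [   2    2    1   35    9    1    2    0    8    2    8   10    6    4    2    5    3    6   12   -1    0    5]
 [  -3    0    1   26   36   37   38   30   43   31    4    1    5    0    4   11    5    9    7    3    1    2]
 [  -2    7    8   27   32   36   38   37   35   11   17   12   -1    3    6    5    3   -3    4    6    7    3]
 [  55    3   18   26   32   36   41   42   40   16   16   16    5    7    7    1    6   -1    2   12   -2    9]
 [  50   10   28   33   36   36   40   41   44   12   19    2   13   10   19   18   12    8    2    4    8    9]
 [  60 1546   30   30   38   40   41   40   44   16   22   18   12   18   10   19   13    9    5    7    6    1]
 [  48    7   28   34   33   41   36   51   42   26   22   22   20   16   12   15  
[... 3110 characters left out ...]
3. 27. 34. 36.]
T -115 26 [ 1.  6. 49. 51.] [ 4. 13. 52. 54.]
T -110 38 [46. 50. 55. 61.] [19. 51. 55. 56.]
T -105 26 [46. 49. 53. 54.] [46. 51. 55. 57.]
S -160 36 [ 9. 15. 23. 29.] [23. 29. 31. 33.]
S -155 31 [ 8. 15. 19. 21.] [ 4. 29. 32. 32.]
S -150 20 [ 5. 14. 18. 18.] [ 6. 28. 33. 34.]
S -145 12 [ 9. 19. 23. 27.] [ 4. 29. 32. 33.]
S -140 6 [ 4. 22. 37. 39.] [ 4. 17. 28. 30.]
S -135 18 [ 4. 39. 43. 47.] [-0.  4.  7.  8.]
S -130 20 [ 3. 39. 41. 43.] [0. 3. 6. 7.]
S -125 22 [32. 37. 40. 43.] [ 5.  8. 13. 13.]
S -120 21 [30. 32. 35. 38.] [27. 29. 31. 32.]
S -115 18 [10. 29. 35. 38.] [27. 32. 34. 34.]
S -110 18 [14. 47. 50. 50.] [48. 49. 51. 51.]
S -105 33 [40. 49. 53. 53.] [47. 50. 53. 55.]
```

View pics/t14.png

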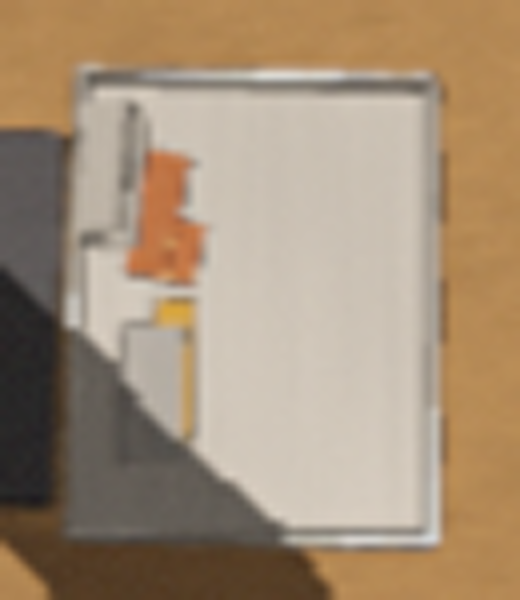

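The channel's top slopes from about 30 mm at the rim to about 44 mm inside it. It is tilted on its side against the inner wall with its lower flange by the plate, its body inside the tray and its middle below the rim. The plate and bar lie on the floor, and the angle lies on the bar. I return the brush to its rest.

Emit:
apply_moves:
  increments:
    - {"grip": 255, "xyz": [20, -4, 7], "rotation": [0.5, 0.1, 0]}
    - {"grip": 255, "xyz": [45, -8, 7], "rotation": [0.5, 0.1, 0]}
    - {"grip": 255, "xyz": [55, -9, 25], "rotation": [0.5, 0.1, 0]}
    - {"grip": 255, "xyz": [55, -9, 50], "rotation": [0.5, 0.1, 0]}
    - {"grip": 255, "xyz": [55, -9, 60], "rotation": [0.5, 0.1, 0]}

```text
time: 13.78
ee_pos: [0.5102, 0.251, 0.1442]
eef_rot: [0.718, 0.696, -0.002, -0.001]
ft_force: [-0.4, -0.3, -1.6]
width: 0.0237
```

```bash
python3 - <<'E'
from h import *
plan([(510,254,110,88),(510,254,85,88)])
S=grab("scene");cv2.imwrite("pics/s15.png",cv2.resize(S["img"][140:270,260:400],None,fx=4,fy=4,interpolation=cv2.INTER_CUBIC))
E
```

```text
t 13.775 pos [510.2 251.  144.2] yaw 88.2 tilt [-0.004 -0.002 -1.   ] F [-0.4 -0.3 -1.6] w 0.0237 q7 0.74
   (510, 254, 110) [ 3.1 -0.2 34.2] [-0.2  0.1  0.2]
   (510, 254, 85) [ 3.2 -0.1 59.2] [-0.2  0.1  0.2]
```

View pics/s15.png

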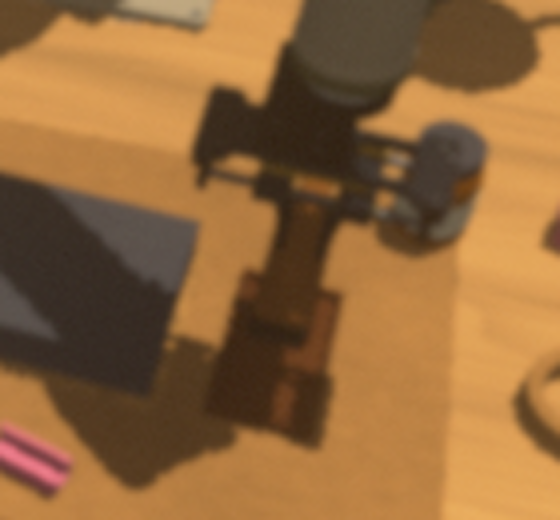

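The brush, crop (290,270), hangs squarely above the rest.

Emit:
apply_moves:
  increments:
    - {"grip": 255, "xyz": [3, 0, 15], "rotation": [-0.2, 0.1, 0.2]}
    - {"grip": 255, "xyz": [3, 0, 30], "rotation": [-0.2, 0.1, 0.2]}
    - {"grip": 255, "xyz": [3, 0, 45], "rotation": [-0.2, 0.1, 0.2]}
    - {"grip": 255, "xyz": [3, 0, 55], "rotation": [-0.2, 0.1, 0.2]}
    - {"grip": 255, "xyz": [3, 0, 55], "rotation": [-0.2, 0.1, 0.2]}

```text
time: 14.45
ee_pos: [0.5096, 0.2536, 0.088]
eef_rot: [0.72, 0.694, -0.001, -0.0]
ft_force: [-0.2, 0.2, -2.4]
width: 0.0238
```

```bash
python3 - <<'E'
from h import *
plan([(510,254,75,88),(510,254,70,88)])
E
```

```text
t 14.45 pos [509.6 253.6  88. ] yaw 88.0 tilt [-0.002 -0.001 -1.   ] F [-0.2  0.2 -2.4] w 0.0238 q7 0.69
   (510, 254, 75) [ 0.4  0.4 13. ] [-0.1  0.  -0. ]
   (510, 254, 70) [ 0.4  0.4 18. ] [-0.1  0.  -0. ]
```

Emit:
apply_moves:
  increments:
    - {"grip": 255, "xyz": [0, 0, 6], "rotation": [0, 0, 0]}
    - {"grip": 255, "xyz": [0, 0, 11], "rotation": [0, 0, 0]}
    - {"grip": 255, "xyz": [0, 0, 14], "rotation": [0, 0, 0]}
    - {"grip": 255, "xyz": [0, 0, 16], "rotation": [0, 0, 0]}
    - {"grip": 255, "xyz": [0, 0, 17.5], "rotation": [0, 0, 0]}

```text
time: 15.08
ee_pos: [0.5096, 0.2537, 0.0705]
eef_rot: [0.72, 0.694, -0.001, -0.0]
ft_force: [0.4, -1.0, -2.1]
width: 0.0236
```

Emit:
apply_moves:
  increments:
    - {"grip": 255, "xyz": [0, 0, 0.5], "rotation": [0, 0, 0]}
    - {"grip": 255, "xyz": [0, 0, 1], "rotation": [0, 0, 0]}
    - {"grip": 255, "xyz": [0, 0, 1], "rotation": [0, 0, 0]}

```text
time: 15.45
ee_pos: [0.5096, 0.2537, 0.0702]
eef_rot: [0.72, 0.694, -0.001, -0.0]
ft_force: [-1.7, -2.4, 6.1]
width: 0.0237
```

```bash
python3 - <<'E'
from h import *
plan([])
S=grab("scene");cv2.imwrite("pics/s16.png",cv2.resize(S["img"][140:270,260:400],None,fx=4,fy=4,interpolation=cv2.INTER_CUBIC))
E
```

```text
t 15.45 pos [509.6 253.7  70.2] yaw 88.0 tilt [-0.001 -0.001 -1.   ] F [-1.7 -2.4  6.1] w 0.0237 q7 0.67
```

View pics/s16.png

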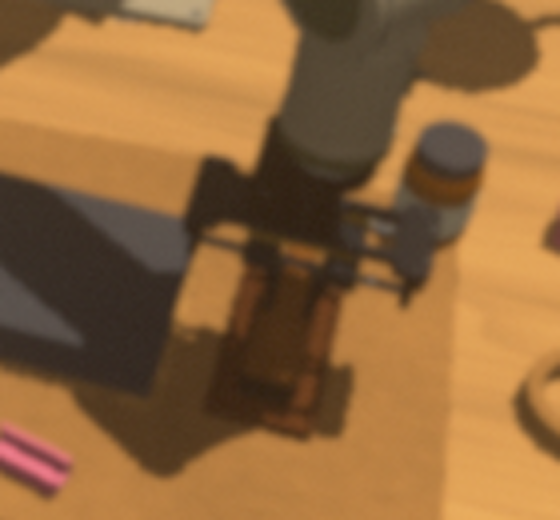

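The brush, crop (280,330), touches the rest's floor with an upward force of 6 N. I release it.

Emit:
apply_moves:
  increments:
    - {"grip": 200, "xyz": [0, 0, 0], "rotation": [0, 0, 0]}
    - {"grip": 140, "xyz": [0, 0, 0], "rotation": [0, 0, 0]}
    - {"grip": 80, "xyz": [0, 0, 0], "rotation": [0, 0, 0]}
    - {"grip": 20, "xyz": [0, 0, 0], "rotation": [0, 0, 0]}
    - {"grip": 0, "xyz": [0, 0, 0], "rotation": [0, 0, 0]}

```text
time: 16.12
ee_pos: [0.5096, 0.2538, 0.0702]
eef_rot: [0.72, 0.694, -0.001, -0.0]
ft_force: [0.5, 0.1, -0.9]
width: 0.056
```

Emit:
apply_moves:
  increments:
    - {"grip": 0, "xyz": [0, 0, 0], "rotation": [0, 0, 0]}
    - {"grip": 0, "xyz": [0, 0, -15], "rotation": [0, 0, 0]}
    - {"grip": 0, "xyz": [0, 0, -35], "rotation": [0, 0, 0]}
    - {"grip": 0, "xyz": [0, 0, -65], "rotation": [0, 0, 0]}
    - {"grip": 0, "xyz": [0, 0, -105], "rotation": [0, 0, 0]}

```text
time: 16.75
ee_pos: [0.5095, 0.2539, 0.1772]
eef_rot: [0.719, 0.695, -0.001, -0.0]
ft_force: [1.1, 0.3, 0.0]
width: 0.0863
```

Emit:
apply_moves:
  increments:
    - {"grip": 0, "xyz": [0, 0, -50], "rotation": [0, 0, 0]}
    - {"grip": 0, "xyz": [-15, -20, -80], "rotation": [0, 0, 0]}
    - {"grip": 0, "xyz": [-50, -30, -80], "rotation": [0, 0, 0]}
    - {"grip": 0, "xyz": [-90, -40, -80], "rotation": [0, 0, 0]}
    - {"grip": 0, "xyz": [-130, -40, -80], "rotation": [0, 0, 0]}

```text
time: 17.38
ee_pos: [0.4644, 0.125, 0.2589]
eef_rot: [0.719, 0.695, -0.0, 0.001]
ft_force: [1.1, -0.8, -0.3]
width: 0.0871
```

```bash
python3 - <<'E'
from h import *
plan([])
S=grab("scene");T=grab("top")
cv2.imwrite("pics/s17.png",cv2.resize(S["img"][130:290,170:370],None,fx=3.5,fy=3.5,interpolation=cv2.INTER_CUBIC))
cv2.imwrite("pics/t17.png",T["img"])
Q=cloud(S);x,y,z=Q[...,0],Q[...,1],Q[...,2]
for lo,hi in((.081,.1),(.042,.056),(.008,.02)):
    m=(x>.42)&(x<.62)&(y>.19)&(y<.31)&(z>lo)&(z<hi);print(cv2.minAreaRect(Q[m][:,:2].astype(np.float32)*1000),np.percentile(z[m],[10,50,90]).round(3))
E
```

```text
t 17.375 pos [464.4 125.  258.9] yaw 88.1 tilt [ 0.001 -0.002 -1.   ] F [ 1.1 -0.8 -0.3] w 0.0871 q7 1.15
((510.0714111328125, 254.94650268554688), (23.772809982299805, 116.85723876953125), 87.4753189086914) [0.087 0.092 0.095]
((511.4679260253906, 255.039306640625), (45.73237609863281, 130.51100158691406), 87.7209701538086) [0.045 0.048 0.051]
((518.2010498046875, 260.1065673828125), (101.49419403076172, 176.22409057617188), 88.2215576171875) [0.009 0.013 0.016]
```

View pics/s17.png

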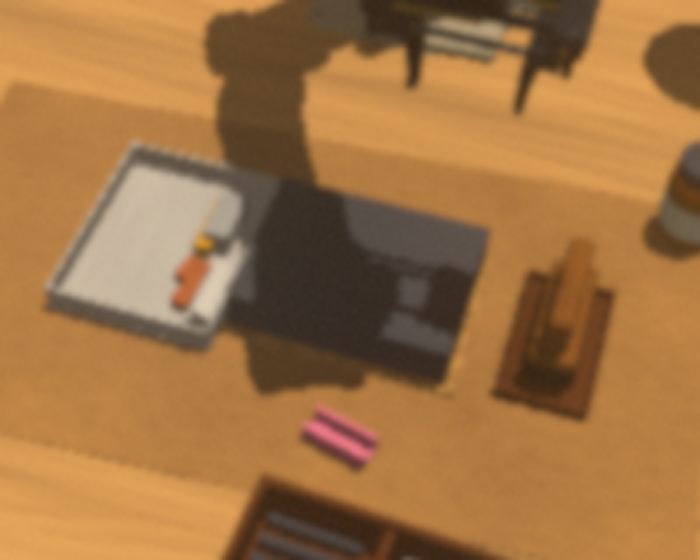

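View pics/t17.png

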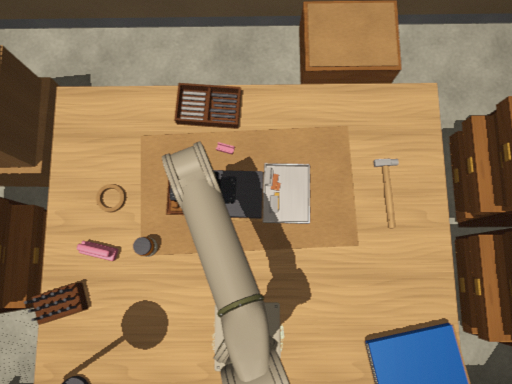

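The brush stands flat in the rest at scene crop (560,310), with the handle top at 92 mm and the back at 48 mm. The bystanders, hammer (387,190), tape (111,198) and jar (146,245), are where they were. I take a closer look at the channel.

```bash
python3 - <<'E'
from h import *
S=grab("scene");T=grab("top")
cv2.imwrite("pics/s18.png",cv2.resize(S["img"][170:235,180:250],None,fx=8,fy=8,interpolation=cv2.INTER_CUBIC))
for n,c in(("S",S),("T",T)):
    C=cloud(c);d=(C[...,:2]*1000-B);bx=d@ex;by=d@ey;z=C[...,2]*1000
    print(n)
    for lo in range(-165,-102,3):
        k=(by>=lo)&(by<lo+3)&(bx>35)&(bx<75)
        print(lo,k.sum(),np.percentile(z[k],[10,50,90]).round() if k.sum() else "", end=" | ")
    k=(z>31)&(z<46)&(by<-112)&(by>-150)&(bx>0)&(bx<110);print(bx[k].min(),bx[k].max(),by[k].min(),by[k].max())
E
```

```text
S
-165 7 [14. 17. 18.] | -162 7 [14. 15. 18.] | -159 7 [13. 17. 18.] | -156 7 [14. 18. 19.] | -153 9 [13. 15. 19.] | -150 6 [14. 16. 17.] | -147 5 [17. 17. 18.] | -144 2 [21. 21. 21.] | -141 1 [25. 25. 25.] | -138 1 [36. 36. 36.] | -135 8 [37. 40. 44.] | -132 5 [39. 40. 44.] | -129 8 [36. 39. 45.] | -126 12 [34. 38. 42.] | -123 8 [34. 36. 39.] | -120 6 [35. 37. 40.] | -117 12 [28. 34. 37.] | -114 1 [30. 30. 30.] | -111 0  | -108 7 [48. 49. 51.] | -105 7 [46. 49. 52.] | 23.355986497412292 104.66561930075119 -137.76844342252897 -112.66065018750892
T
-165 5 [11. 16. 18.] | -162 5 [16. 18. 19.] | -159 11 [13. 18. 25.] | -156 11 [14. 17. 20.] | -153 11 [13. 16. 23.] | -150 5 [15. 18. 22.] | -147 5 [17. 22. 22.] | -144 11 [15. 19. 25.] | -141 12 [18. 39. 44.] | -138 6 [12. 33. 41.] | -135 9 [17. 40. 46.] | -132 9 [37. 41. 45.] | -129 12 [21. 38. 45.] | -126 12 [25. 35. 43.] | -123 12 [ 9. 33. 41.] | -120 4 [27. 28. 29.] | -117 8 [ 5. 26. 33.] | -114 9 [-1.  6. 10.] | -111 10 [50. 53. 55.] | -108 10 [46. 52. 54.] | -105 3 [51. 54. 54.] | 0.374109589117076 106.55773769440049 -141.7756169853924 -116.49394431674176
```

View pics/s18.png

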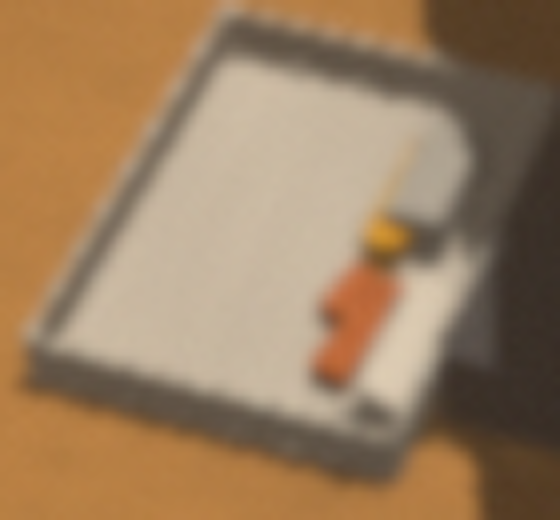

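The channel lies wholly within the tray: its tilted side leans on the inner rim corner, with its middle at about 25 mm height and 18 mm inside the wall. It has been still across several pictures. I hand the job in.

```bash
python3 - <<'E'
from bench import r
print(r.close_job())
E
```

```text
the job is handed in; nothing more can be done
None
```

All four offcuts are in the scrap tray and the brush is back in its rest. I handed the job in at about 17.5 s of the 54 s limit. I gripped the brush by its handle, swept the block in two passes (the -x lane, then the +x lane), put the brush back and backed the arm away.

**Block and offcuts:** The block top is clear. The plate and bar lie in the tray and the angle rests on the bar. Only the brush touched the offcuts as far as the pictures show, with no force reading above about 7 N in any report.

**Channel:** It is not flat; it is tilted on its side against the tray's inner wall. By depth, its middle is inside the tray and below rim height. Its highest edge is about 13 mm above the rim, and its edge at the wall may overlap the rim by about 2 mm. It did not move across several pictures, so I left it.

**Brush:** It stands upright in the rest, at about the height and position where it began: handle top at 92 mm, yaw within about 1°.

**Everything else:** The hammer, tape, jar and both pink look-alikes are where they were by eye in the last top view. The gripper is open and touching nothing.

**Small errors on the way:** The TCP was about 7–8 mm off after the first descent, and I corrected it before the grip closed. The two cameras differed from each other by about 2–3 mm.

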